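Pump off, then open the scrubber canister

ROBOT

A 6-joint arm with a two-finger parallel gripper is mounted at the origin on the work surface. World frame = base frame: x ahead of the robot, y to its left, z up, the work surface at z = 0. Lengths are in m, angles in rad, forces in N, time in s.
With the tool pointing down it reaches from about 0.275 to 0.75 m from the base axis. Payload 10.2 kg.
Tool frame: the origin (TCP) lies between the finger pads; the fingertips stand 11 mm ahead of it and the grasp point (between the pads) lies 8 mm behind it; z points along the fingers, y is the line along which they close (so a half turn about z gives the same grasp; the last joint's range is limited). The gripper opens to 85 mm and grips with 20 to 120 N. Pads are 22 mm wide; open, the fingers measure 114 mm over their backs; the gripper's body (76 mm by 85 mm) begins 54 mm behind the grasp point. The pads swing forward as they close: fully open they stand 13 mm farther back than shut.
Start: joints at [0.971, 0.313, 1.498, -0, 1.331, -0.223], TCP at [0.193, 0.488, 0.242] pointing down, gripper open.
Joint ranges: [-2.94, 2.94], [-0.97, 2.17], [0.19, 2.56], [-1.23, 4.37], [0.02, 3.11], [-2.88, 2.88]. Speed limits (rad/s): [2.39, 2.39, 3.01, 3.14, 3.14, 3.14].

INTERFACE

Orientations are given as a unit quaternion [w, x, y, z].
In Python, from station import * gives the robot as it stands. The module is installed in compiled form; this text tells all that it offers.
- The arm moves only by the tool servo_tool, never from a script. Its argument "motion" is one flat list of numbers, 7 for each row, row after row: the shift along the tool's x, y, z in mm, then the turn, a rotation vector about the tool's x, y, z in degrees, then the gripper's target within -1 to 1 (fully open at 1, half-way at 0, shut at -1). A call has exactly 5 rows; each row shifts and turns the commanded pose from where the row before left it, along the tool's axes as they then stand; what a row does not reach is not made up. A row lasts 1/12 s, in which the tool goes at most 41.7 mm and 7.16 degrees, less where a joint would pass 70% of its speed; a pose out of reach is approached as far as the arm can. A call is refused whole if a number of a shift passes 41.7 or a number of a turn 7.16, either way. A call with a gripper value outside its range is refused whole. The fingers move at their own pace and stop on an object; "force" is the grip in N (left out, the last holds). Time passes only in rows, so rows that do not move let the fingers close, or fill a call up. It gives the time, the measured TCP pose, the force, the opening and the grip force at its end, in the units of the state.
- get_obs(): the state, without advancing time (a new reading comes with each control period).
- capture(name): name is "scene" or "top"; returns a dict with "frame" (384x512x3 uint8, red, green, blue), "vertical_fov" (degrees; the focal length in pixels is half the picture's height over the tangent of half this angle, whatever the lens; pixels are square), "cx", "cy" (the principal point, pixels), "k1" (the pictures are not rectified: a ray, as slopes to the right and down, at radius r is drawn at 1 + k1 r^2 times it, then the intrinsics apply), "R" (3x3) and "t" (3): a world point X has camera coordinates R X + t. Camera axes: x right, y down, z forward; pixel columns grow to the right and rows downward; lengths in m; the calibration is good to about 2 mm. A picture is of the moment at which its call begins. There is no depth.
- job_done(): hands the job in; it is judged then, once.
The state is a dict: "time_s": time; "joint_pos": joint angles; "qd": joint speeds; "joint_efforts": joint torques, N m; "ee_pos": TCP position; "eef_rot": TCP orientation; "wrist_force": force on the tool from outside, world axes, zero at the start; "torque": the same for the moment, N m; "finger_gap": finger opening in m; "grasp_force": force on a finger pad.
Only numpy, scipy, OpenCV 4.12 (cv2) and the standard library are available. Lean on these libraries where they do the work, as an engineer would, in place of code of your own. Each camera call takes 0.05 s, during which the arm holds its last target. There are 200 camera calls.

TASK

Switch the sample pump off by flipping its red-tipped toggle right over its centre to the red-dot side. Then press the orange safety cap of the white scrubber canister firmly down, turn it while it is pressed, lift it off, and set it down upright in the steel tray without dropping it. Leave the black-tipped toggle and the other things on the bench as they are.

Things in the scene. Friction and masses are not known exactly. Their poses are not given: they have to be found in the camera images.
- pump_unit: white sloped instrument, blue cheeks, 180 (x) x 150 (y) mm, fixed; origin under its centre, low front faces its -x. Cream panel slopes 0.2 rad: 67 mm high at the front edge, 85 middle, 103 back. A bat toggle pivots at x -34, y 0, z 78 mm; its tip is red. Panel dots 52 mm beside it: green (+y) running, red (-y) off. The two units may swap sides.
- pump_toggle (a joint): red-tipped toggle's angle, rad, about the unit's x axis tilted 0.2 rad along the panel; -0.42 leans to the unit's +y (green dot, running, the start), +0.42 to its -y (red dot, off). Over-centre action: it snaps away from 0 to either stop; pushing it over takes about 4 N at the tip.
- pump_toggle_tip (a point): centre of the rounded end of the red toggle, 66 mm from its pivot; the bat is a 10 mm steel rod for 45 mm, then an 18 mm thick red sleeve whose end stands 75 mm from the pivot. The tip travels 54 mm from side to side.
- logger_unit: white sloped instrument, blue cheeks, 180 (x) x 150 (y) mm, fixed; origin under its centre, low front faces its -x. Cream panel slopes 0.2 rad: 67 mm high at the front edge, 85 middle, 103 back. A bat toggle pivots at x -34, y 0, z 78 mm; its tip is black. To be left alone.
- logger_toggle (a joint): the black-tipped toggle's angle, same sense; stays at -0.42.
- canister: white round canister 86 mm across with two blue bands on a 110 x 110 x 12 mm aluminium foot, fixed to the bench; origin under its centre, z up; shoulder at 110 mm, on it a grey collar 73 mm across up to 140 mm, in which the cap's skirt sits with 1.5 mm play, round a neck 25 mm across up to 149 mm with two bayonet lugs at its +x and -x sides.
- cap: orange safety cap, 60 mm across, 60.5 mm high, about 90 g, ribbed skirt; origin at the centre of its lower rim (130 mm above the canister's underside while fitted), z up. Flat disc with its top at 34 mm; on it a round knob 40 mm across from 34 to 60.5 mm, with a white line along the cap's x. Fitted, its x lies along the canister's x (or within 0.1 rad).
- cap_grip (a point): middle of the cap's knob, 47 mm above its lower rim. A spring (6 N rising to 11 N) holds the cap up, locked. Pressed down 7 mm or more (rigid stop at 9 mm) it turns either way; turned by 1.0 to 2.1 rad it is free: the spring lifts it 2 mm above its fitted height and it lifts straight off, clear of the neck 30 mm up.
- tray: shallow open square steel tray 150 x 150 x 30 mm, wall and floor 5 mm, fixed; origin under its centre, inner floor at 5 mm.
- bottle: bystander: white plastic bottle, 66 mm across, 160 mm high, origin under its centre; it stands on the opposite side from the tray.
- wrench: bystander: flat steel wrench 150 mm long, lying along its x, origin under the middle of its shank.
- screwdriver: bystander: screwdriver 170 mm long, lying along its x.
- jar: bystander: amber jar 60 mm across, 70 mm high, origin under its centre.
- mug: bystander: blue mug 76 mm across, 90 mm high, origin under its centre.
- carton: bystander: cardboard box 110 x 90 x 60 mm, origin under its centre.
Things that resemble listed ones, but are neither listed nor needed, are in the scene too. What is shaped like the pump_unit but pink is not meant.

How it is judged:
On the way, in this order (a step that is already met when the one before it is completed fails the run):
1. the red toggle is over at its off side while the cap is still fitted (value of joint pump_toggle above 0.3 rad and z of cap in the frame of canister below 0.1345 m), for 0.2 s.
2. the cap is lifted clear of the canister's neck, the pump still off (value of joint pump_toggle above 0.3 rad and z of cap in the frame of canister above 0.165 m), for 0.1 s.
At the end, for the whole second after the job is handed in: The red toggle rests at its off side (angle above 0.3), the black one is still at its start side (below -0.3), and the cap stands upright (within 0.15 rad) at rest on the tray's floor, its centre within 55 mm of the tray's centre along both sides (value of joint pump_toggle above 0.3 rad and value of joint logger_toggle below -0.3 rad and x of cap in the frame of tray between -0.055 and 0.055 m and y of cap in the frame of tray between -0.055 and 0.055 m and z of cap in the frame of tray below 0.012 m and angle between cap's own z axis and vertical below 0.15 rad and linear speed of cap below 0.02 m/s); the robot touches nothing.
It fails at once if the black toggle is moved (beyond -0.2) (value of joint logger_toggle above -0.2 rad).
It fails at once if the cap is let go more than 30 mm above the tray's underside, away from the canister (dropped) (horizontal distance between cap and canister above 0.06 m and z of cap in the frame of tray above 0.03 m and contact force between the fingers and cap below 0.05 N and contact force between cap and tray below 0.05 N).
It fails at once if a bystander (bottle, wrench, screwdriver, jar, mug or carton) is moved by more than 30 mm (distance of any of bottle, wrench, screwdriver, jar, mug, carton from where it was at the start of the episode above 0.03 m).
It also fails if it takes over 61 s, if anything falls off the work surface, if the arm or the gripper's body presses on something with over 40 N, if the wrist force passes 120 N, or if a joint passes its speed limit or range.

## Working session

There is one attempt and no reset: what is moved stays moved. The work goes in short steps, Python scripts to look and compute and a tool call to move; the robot and the scene stay as the last step left them, time stands still between calls to the robot, and variables do not carry over. Pictures are saved under pics/ and viewed, at most 10 in all, crops included, and the job is handed in when it is done.

Besides the shell and the picture viewer there is one more tool, called after "Emit:" as name(argument=value, ...) on one line, values as JSON. servo_tool: Moves the arm, as the interface text tells. Its arguments: {"type":"object","properties":{"motion":{"type":"array","items":{"type":"number"}},"force":{"type":"number"}},"required":["motion"]}

```bash
mkdir -p pics; cat > h.py <<'E'
from station import *
import numpy as np, cv2
def snap(n,f):
    c=capture(n); cv2.imwrite('pics/'+f+'.png',c['frame'][:,:,::-1]); np.save('pics/'+f+'.npy',c,allow_pickle=True); return c
def load(f): return np.load('pics/'+f+'.npy',allow_pickle=True).item()
def ray(c,u,v):
    f=c['frame'].shape[0]/2/np.tan(np.radians(c['vertical_fov'])/2)
    K=np.array([[f,0,c['cx']],[0,f,c['cy']],[0,0,1]])
    p=cv2.undistortPoints(np.array([[[u,v]]],float),K,np.array([c['k1'],0,0,0.]))[0,0]
    R=np.array(c['R']);t=np.array(c['t'])
    return -R.T@t, R.T@np.array([p[0],p[1],1])
def onz(c,u,v,z):
    o,d=ray(c,u,v); return o+d*(z-o[2])/d[2]
def proj(c,X):
    f=c['frame'].shape[0]/2/np.tan(np.radians(c['vertical_fov'])/2)
    q=np.array(c['R'])@np.array(X)+np.array(c['t']); s=q[:2]/q[2]; s=s*(1+c['k1']*(s@s))
    return s*f+[c['cx'],c['cy']]
def tri(c1,p1,c2,p2):
    o1,d1=ray(c1,*p1);o2,d2=ray(c2,*p2)
    s=np.linalg.lstsq(np.c_[d1,-d2],o2-o1,rcond=None)[0]
    a=o1+d1*s[0];b=o2+d2*s[1]; return (a+b)/2,np.linalg.norm(a-b)
E
python3 - <<'E'
from h import *
for n in('scene','top'):
    c=snap(n,n+'0'); print(n,c['vertical_fov'],c['k1'],-np.array(c['R']).T@np.array(c['t']))
o=get_obs();print(o)
E
```

```text
scene 51.24745540495597 -0.09518610002060664 [1.23645761 0.6279005  1.02470358]
top 53.05613352256876 0.041135435897908815 [ 0.49376071 -0.02222871  1.45364656]
{'time_s': 0.1, 'joint_pos': array([ 9.70605997e-01,  3.13374690e-01,  1.49833508e+00,  2.15047729e-05,
        1.33097964e+00, -2.23392367e-01]), 'qd': array([-0.00109852, -0.00047767, -0.00113224,  0.00053585,  0.00043252,
       -0.00153109]), 'joint_efforts': array([ 4.03005790e-03, -4.12903512e+01, -2.60139030e+01, -3.22238031e-05,
        3.04834954e-03,  4.19513435e-05]), 'ee_pos': array([0.19305649, 0.48799747, 0.241812  ]), 'eef_rot': array([-2.29059200e-04,  1.87288933e-01,  9.82304716e-01, -4.98356066e-04]), 'wrist_force': array([ 0.13277577,  1.034872  , -0.17599281]), 'torque': array([-0.03102871,  0.02593986,  0.03400312]), 'grasp_force': 0.0, 'finger_gap': 0.08518452294732848}
```

View pics/scene0.png

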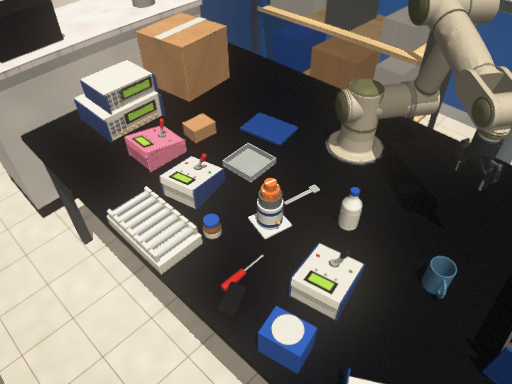

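View pics/top0.png

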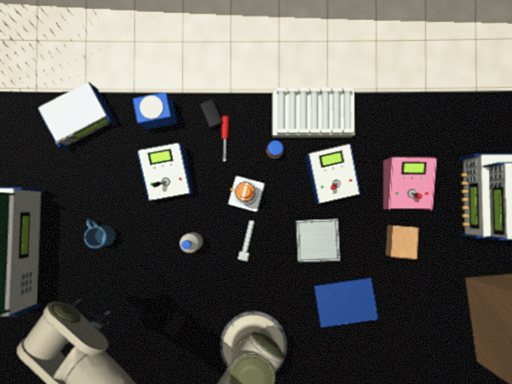

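Scene: the pump (red tip) is at about (333,174) in the top view, with the pink decoy at (410,182). The canister is at (246,192), the tray at (318,241), and the logger at (164,171).

```bash
python3 - <<'E'
from h import *
t=load('top0')['frame'];s=load('scene0')['frame']
z=lambda im,x,y:cv2.resize(im[y:y+75,x:x+100],(400,300),interpolation=cv2.INTER_CUBIC)
g=np.vstack([np.hstack([z(t,283,140),z(t,200,155)]),np.hstack([z(s,145,145),z(s,225,170)])])
cv2.imwrite('pics/z0.png',g[:,:,::-1])
E
```

```text
(no output)
```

View pics/z0.png

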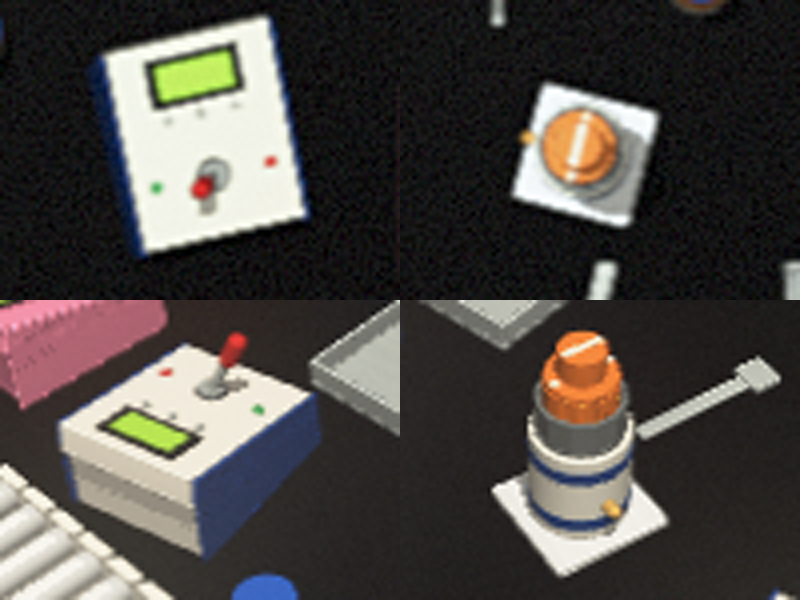

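```bash
cat > m.py <<'E'
from h import *
def cen(c,box,f,zz=None):
    x,y,w,h=box; im=c['frame'][y:y+h,x:x+w].astype(int); m=f(im[...,0],im[...,1],im[...,2])
    n,l,st,ct=cv2.connectedComponentsWithStats(m.astype(np.uint8)); 
    if n<2: return None
    k=1+np.argmax(st[1:,4]); ys,xs=np.where(l==k)
    return ct[k]+[x,y], st[k,4], np.c_[xs+x,ys+y]
red=lambda r,g,b:(r>110)&(g<0.5*r)&(b<0.55*r)
grn=lambda r,g,b:(g>r*1.25)&(g>b*1.1)&(g>80)
org=lambda r,g,b:(r>150)&(g<0.75*r)&(b<0.5*r)
E
python3 - <<'E'
from m import *
t=load('top0');s=load('scene0')
G=cen(t,(315,181,14,12),grn)[0];R=cen(t,(344,174,14,12),red)[0]
g=onz(t,*G,.078);r=onz(t,*R,.078);print('dots',g,r,np.linalg.norm(g-r)); piv=(g+r)/2;y=(g-r)[:2]/np.linalg.norm(g-r);x=np.array([y[1],-y[0]])
print('piv',piv,'yaw',np.arctan2(x[1],x[0]))
e=lambda a:piv-[0,0,0]+66e-3*(np.r_[-x*np.sin(.2),np.cos(.2)]*np.cos(a)-np.r_[y,0]*np.sin(a))
print('tip start/end pred',e(-.42),e(.42))
T=cen(t,(328,180,12,14),red);S=cen(s,(195,150,16,20),red)
print(T[0],T[1],S[0],S[1],tri(t,T[0],s,S[0]),'pred px',proj(t,e(-.42)),proj(s,e(-.42)))
# cap: white line on knob
wh=lambda r,g,b:(r>200)&(g>170)&(b>140)
L=cen(t,(236,180,16,22),wh);print(L[0],L[1])
P=L[2].astype(np.float32);v=cv2.fitLine(P,cv2.DIST_L2,0,.01,.01).ravel()
Ls=cen(s,(260,175,22,14),wh);print(Ls[0],Ls[1],tri(t,L[0],s,Ls[0]))
c=onz(t,*L[0],.1905);a=onz(t,*(L[0]+8*v[:2]),.1905);b=onz(t,*(L[0]-8*v[:2]),.1905);d=a-b;print('cap',c,'line dir',np.arctan2(d[1],d[0]))
# foot
sq=lambda r,g,b:(r>120)&(abs(r-b)<60)
f=cen(t,(222,168,48,50),lambda r,g,b:(r+g+b>270))
q=cv2.minAreaRect(cv2.convexHull(f[2].astype(np.int32)));print('foot',q)
bx=cv2.boxPoints(q);w=np.array([onz(t,*p,.012) for p in bx]);print(w.mean(0),np.linalg.norm(w[0]-w[1]),np.linalg.norm(w[1]-w[2]),[np.arctan2(*(w[1]-w[0])[[1,0]]),np.arctan2(*(w[2]-w[1])[[1,0]])])
# tray
f=cen(t,(288,210,62,62),lambda r,g,b:(r+g+b>240))
q=cv2.minAreaRect(cv2.convexHull(f[2].astype(np.int32)));bx=cv2.boxPoints(q);w=np.array([onz(t,*p,.03) for p in bx]);print('tray',w.mean(0),np.linalg.norm(w[0]-w[1]),np.linalg.norm(w[1]-w[2]),w[1]-w[0])
E
```

```text
dots [ 0.58151277 -0.24577901  0.078     ] [ 0.60437283 -0.34782487  0.078     ] 0.10457504497949714
piv [ 0.5929428  -0.29680194  0.078     ] yaw 0.22037908151983351
tip start/end pred [ 0.57537679 -0.27315784  0.1370626 ] [ 0.58714277 -0.32568045  0.1370626 ]
[333.27777778 186.16666667] 18 [202.83333333 156.77777778] 36 (array([ 0.57846362, -0.27621774,  0.12858831]), np.float64(0.0017402929817567584)) pred px [332.67922476 187.09087328] [203.57126405 154.85180669]
[242.125 181.15 ] 40
[270.0625 181.375 ] 16 (array([0.58449065, 0.03927117, 0.21344953]), np.float64(0.01648306724745846))
cap [0.59164857 0.03404835 0.1905    ] line dir -1.4656069715287758
foot ((245.3692169189453, 193.14614868164062), (31.837202072143555, 30.60932159423828), 15.255120277404785)
[0.56045311 0.02973165 0.012     ] 0.11504354520105989 0.11978448247217045 [np.float64(-0.26231314130550043), np.float64(-1.8376505156949423)]
tray [ 0.38786168 -0.23644282  0.03      ] 0.15780827189809596 0.1550520207389151 [ 0.00662495 -0.15766915  0.        ]
```

```bash
python3 - <<'E'
from m import *
t=load('top0');s=load('scene0')
wh=lambda r,g,b:(b>130)&(r>190)
L=cen(t,(239,185,10,14),wh);print(L[0],L[1],L[2].min(0),L[2].max(0))
P=L[2].astype(np.float32);v=cv2.fitLine(P,cv2.DIST_L2,0,.01,.01).ravel()
Ls=cen(s,(262,177,18,11),wh);print(Ls[0],Ls[1],Ls[2].min(0),Ls[2].max(0),tri(t,L[0],s,Ls[0]))
c=onz(t,*L[0],.1905);a=onz(t,*(L[0]+8*v[:2]),.1905);b=onz(t,*(L[0]-8*v[:2]),.1905);d=a-b;print('cap',c,'line dir',np.arctan2(d[1],d[0]))
print(onz(s,*Ls[0],.1905))
O=cen(t,(228,175,30,32),lambda r,g,b:org(r,g,b)|wh(r,g,b)&(np.abs(r-b)>40));print('orange',O[0],O[2].min(0),O[2].max(0))
print('cap pred from foot',proj(t,[.5605,.0297,.1905]),proj(s,[.5605,.0297,.1905]))
print('dots scene',[onz(s,*cen(s,b,f)[0],.078) for b,f in(((205,242-145+145,14,12),grn),) if cen(s,b,f)])
print(onz(s,145+260/4,145+110/4,.078),onz(s,145+167/4,145+73/4,.078))
E
```

```text
[244.05263158 190.5       ] 38 [242 185] [246 196]
[270.         181.35294118] 17 [265 179] [275 183] (array([0.56049741, 0.02805572, 0.18982311]), np.float64(0.0010602656481385909))
cap [0.5608113  0.02763066 0.1905    ] line dir -0.23691275761011477
[0.56069837 0.02894221 0.1905    ]
orange [244.35135135 191.22522523] [236 183] [253 200]
cap pred from foot [243.4236167  190.59432237] [270.22635692 181.43552166]
dots scene []
[ 0.58154054 -0.23998283  0.078     ] [ 0.60593141 -0.3416447   0.078     ]
```

Emit:
servo_tool(motion=[0,0,0,0,0,7,-1,0,0,0,0,0,7,-1,0,0,0,0,0,7,-1,0,0,0,0,0,7,-1,0,0,0,0,0,7,-1])

```text
time_s: 0.52
ee_pos: [0.1931, 0.488, 0.242]
eef_rot: [-0.0, 0.477, 0.879, -0.0]
wrist_force: [-0.3, 0.3, -0.6]
finger_gap: 0.0255
grasp_force: 0.0
```

Emit:
servo_tool(motion=[0,0,0,0,0,7,-1,0,0,0,0,0,7,-1,0,0,0,0,0,7,-1,-35,9.5,0,0,0,0,-1,-35,9.5,0,0,0,0,-1])

```text
time_s: 0.93
ee_pos: [0.2264, 0.4234, 0.2416]
eef_rot: [-0.0, 0.626, 0.78, -0.001]
wrist_force: [0.3, -0.1, 0.1]
finger_gap: 0.0
grasp_force: 0.0
```

Emit:
servo_tool(motion=[-35,9.5,0,0,0,0,-1,-35,9.5,0,0,0,0,-1,-35,9.5,0,0,0,0,-1,-35,9.5,0,0,0,0,-1,-35,9.5,0,0,0,0,-1])

```text
time_s: 1.35
ee_pos: [0.311, 0.2616, 0.2422]
eef_rot: [-0.0, 0.626, 0.78, -0.0]
wrist_force: [0.9, 0.3, -0.3]
finger_gap: -0.0002
grasp_force: 0.0
```

Emit:
servo_tool(motion=[-35,9.5,0,0,0,0,-1,-35,9.5,0,0,0,0,-1,-35,9.5,0,0,0,0,-1,-35,9.5,0,0,0,0,-1,-35,9.5,0,0,0,0,-1])

```text
time_s: 1.77
ee_pos: [0.3951, 0.1007, 0.2423]
eef_rot: [-0.0, 0.627, 0.779, 0.0]
wrist_force: [0.4, 0.7, 0.2]
finger_gap: -0.0001
grasp_force: 0.0
```

Emit:
servo_tool(motion=[-35,9.5,0,0,0,0,-1,-35,9.5,0,0,0,0,-1,-35,9.5,0,0,0,0,-1,-35,9.5,0,0,0,0,-1,-35,9.5,0,0,0,0,-1])

```text
time_s: 2.18
ee_pos: [0.4792, -0.06, 0.2421]
eef_rot: [-0.0, 0.627, 0.779, -0.0]
wrist_force: [-0.3, 1.4, 0.0]
finger_gap: -0.0002
grasp_force: 0.0
```

Emit:
servo_tool(motion=[-35.6,9.9,0,0,0,0,-1,-35.6,9.9,0,0,0,0,-1,-35.6,9.9,0,0,0,0,-1,-35.6,9.9,0,0,0,0,-1,-35.6,9.9,0,0,0,0,-1])

```text
time_s: 2.6
ee_pos: [0.5658, -0.2231, 0.2418]
eef_rot: [-0.0, 0.627, 0.779, -0.0]
wrist_force: [0.4, 0.9, 1.0]
finger_gap: -0.0001
grasp_force: 0.0
```

Emit:
servo_tool(motion=[0,0,15,0,0,0,-1,0,0,15,0,0,0,-1,0,0,15,0,0,0,-1,0,0,15,0,0,0,-1,0,0,0,0,0,0,-1])

```text
time_s: 3.02
ee_pos: [0.5642, -0.2208, 0.1789]
eef_rot: [-0.003, 0.627, 0.779, -0.0]
wrist_force: [-0.9, 0.2, 0.3]
finger_gap: 0.0
grasp_force: 0.0
```

```bash
python3 - <<'E'
from h import *
t=snap('top','t1');s=snap('scene','s1');p=get_obs()['ee_pos'];print(p)
z=lambda im,x,y:cv2.resize(im[y:y+75,x:x+100],(400,300),interpolation=cv2.INTER_CUBIC)
cv2.imwrite('pics/z1.png',np.hstack([z(t['frame'],283,140),z(s['frame'],145,125)])[:,:,::-1])
E
```

```text
[ 0.56532258 -0.22134758  0.18226873]
```

View pics/z1.png

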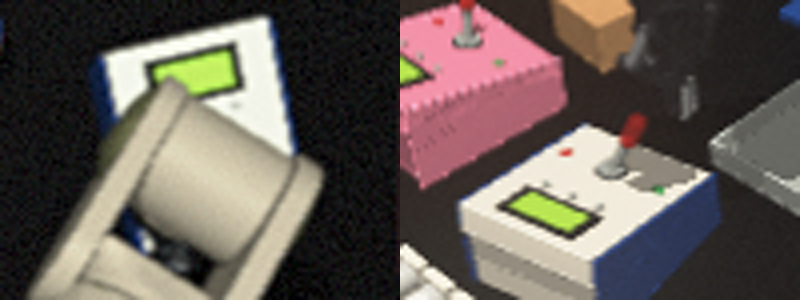

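The scene view shows the closed fingers at about (317,149), on the green side and clear of the red bat at about (203,157). Next I lower them and push.

Emit:
servo_tool(motion=[0,0,15,0,0,0,-1,0,0,15,0,0,0,-1,0,0,15,0,0,0,-1,0,0,14,0,0,0,-1,0,0,0,0,0,0,-1])

```text
time_s: 3.53
ee_pos: [0.5648, -0.221, 0.1219]
eef_rot: [-0.001, 0.627, 0.779, -0.0]
wrist_force: [-1.3, 0.8, -0.9]
finger_gap: 0.0003
grasp_force: 0.0
```

Emit:
servo_tool(motion=[-7,0,0,0,0,0,-1,-7,0,0,0,0,0,-1,-6,0,0,0,0,0,-1,-6,0,0,0,0,0,-1,-6,0,0,0,0,0,-1])

```text
time_s: 3.95
ee_pos: [0.5725, -0.2535, 0.124]
eef_rot: [0.0, 0.627, 0.779, 0.0]
wrist_force: [-4.3, 11.2, 7.5]
finger_gap: -0.0001
grasp_force: 5.8
```

Emit:
servo_tool(motion=[-5,0,0,0,0,0,-1,-5,0,0,0,0,0,-1,-5,0,0,0,0,0,-1,-5,0,0,0,0,0,-1,-5,0,0,0,0,0,-1])

```text
time_s: 4.37
ee_pos: [0.5778, -0.2778, 0.1234]
eef_rot: [0.0, 0.627, 0.779, -0.0]
wrist_force: [-0.8, 0.1, 0.9]
finger_gap: 0.0002
grasp_force: 0.4
```

Emit:
servo_tool(motion=[-3,0,0,0,0,0,-1,-3,0,0,0,0,0,-1,-2,0,0,0,0,0,-1,-2,0,0,0,0,0,-1,0,0,0,0,0,0,-1])

```text
time_s: 4.78
ee_pos: [0.5798, -0.2872, 0.1232]
eef_rot: [0.0, 0.627, 0.779, -0.0]
wrist_force: [-0.2, 0.3, -0.3]
finger_gap: -0.0001
grasp_force: 0.0
```

```bash
python3 - <<'E'
from m import *
s=snap('scene','s2')
z=lambda im,x,y:cv2.resize(im[y:y+75,x:x+100],(400,300),interpolation=cv2.INTER_CUBIC)
cv2.imwrite('pics/z2.png',z(s['frame'],145,125)[:,:,::-1])
S=cen(s,(175,140,45,35),red);print(S[:2],proj(s,[.5865,-.3227,.137]),get_obs()['ee_pos'],get_obs()['wrist_force'])
E
```

```text
(array([192.94117647, 155.11764706]), np.int32(17)) [192.17397137 150.3805027 ] [ 0.57976829 -0.28697476  0.12321322] [ 0.1023358  -0.16200723 -1.14201762]
```

View pics/z2.png

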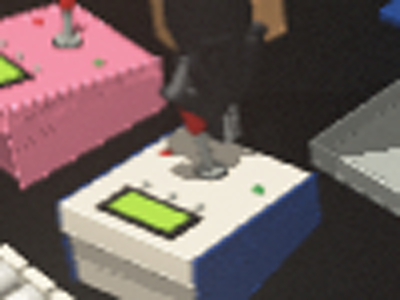

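The bat now leans to the red dot, tip at about (193,155), which matches the predicted off pose. I'll back off, rise, and move over the cap with the gripper open.

Emit:
servo_tool(motion=[12,0,0,0,0,0,-1,13,0,0,0,0,0,-1,0,0,-30,0,0,0,-1,0,0,-36,0,0,0,-1,0,0,-36,0,0,0,-1])

```text
time_s: 5.25
ee_pos: [0.5741, -0.2618, 0.2263]
eef_rot: [-0.001, 0.626, 0.78, -0.0]
wrist_force: [0.5, 0.3, 0.3]
finger_gap: 0.0001
grasp_force: 0.0
```

Emit:
servo_tool(motion=[30,5,-20,0,0,0,1,36,6,0,0,0,0,1,36,6,0,0,0,0,1,36,6,0,0,0,0,1,36,6,0,0,0,0,1])

```text
time_s: 5.67
ee_pos: [0.5649, -0.0845, 0.2455]
eef_rot: [0.0, 0.627, 0.779, 0.0]
wrist_force: [0.9, -0.0, -0.8]
finger_gap: 0.0608
grasp_force: 0.0
```

Emit:
servo_tool(motion=[36,7,0,0,0,0,1,36,7,0,0,0,0,1,26,5,0,0,0,0,1,15,2,0,0,0,0,1,0,0,0,0,0,0,1])

```text
time_s: 6.08
ee_pos: [0.5611, 0.0316, 0.2456]
eef_rot: [-0.0, 0.625, 0.781, 0.0]
wrist_force: [0.5, 0.0, -0.3]
finger_gap: 0.0854
grasp_force: 0.0
```

```bash
python3 - <<'E'
from m import *
s=snap('scene','s3')
S=cen(s,(175,140,45,35),red);print(S[:2],proj(s,[.5865,-.3227,.137]),get_obs()['ee_pos'],get_obs()['eef_rot'],get_obs()['joint_pos'])
E
```

```text
(array([192.68181818, 152.88636364]), np.int32(44)) [192.17397137 150.3805027 ] [0.5613698  0.02982871 0.24546241] [1.25929483e-04 6.25554048e-01 7.80180823e-01 2.84118145e-05] [-1.55265455e-01  3.92928695e-01  1.37733364e+00 -7.75139341e-05
  1.37108356e+00 -3.74363432e-01]
```

Toggle confirmed off (44 red pixels at the predicted spot). I'll lower over the knob and grip.

Emit:
servo_tool(motion=[-1.3,-1.1,16,0,0,0,1,0,0,16,0,0,0,1,0,0,16,0,0,0,1,0,0,12,0,0,0,1,0,0,10,0,0,0,1])

```text
time_s: 6.55
ee_pos: [0.5606, 0.0259, 0.1742]
eef_rot: [-0.0, 0.627, 0.779, -0.0]
wrist_force: [0.1, 0.0, 0.1]
finger_gap: 0.0857
grasp_force: 0.0
```

Emit:
servo_tool(motion=[0,0,2,0,0,0,0.2,0,0,0,0,0,0,-0.2,0,0,0,0,0,0,-1,0,0,0,0,0,0,-1,0,0,0,0,0,0,-1], force=60)

```text
time_s: 6.97
ee_pos: [0.5611, 0.0268, 0.1745]
eef_rot: [0.001, 0.627, 0.779, 0.0]
wrist_force: [-1.3, -0.2, 5.2]
finger_gap: 0.0385
grasp_force: 59.5
```

Emit:
servo_tool(motion=[0,0,0,0,0,0,-1,0,0,0,0,0,0,-1,0,0,0,0,0,0,-1,0,0,0,0,0,0,-1,0,0,0,0,0,0,-1])

```text
time_s: 7.38
ee_pos: [0.5611, 0.0269, 0.1738]
eef_rot: [0.001, 0.627, 0.779, 0.0]
wrist_force: [0.1, -1.3, 4.9]
finger_gap: 0.0383
grasp_force: 59.5
```

Emit:
servo_tool(motion=[0,0,2,0,0,0,-1,0,0,2,0,0,0,-1,0,0,2,0,0,0,-1,0,0,2,0,0,0,-1,0,0,0,0,0,0,-1], force=80)

```text
time_s: 7.8
ee_pos: [0.5611, 0.0269, 0.166]
eef_rot: [0.001, 0.627, 0.779, 0.0]
wrist_force: [-2.1, -2.0, 10.4]
finger_gap: 0.0379
grasp_force: 80.3
```

Emit:
servo_tool(motion=[0,0,1.5,0,0,0,-1,0,0,1,0,0,0,-1,0,0,0,0,0,0,-1,0,0,0,0,0,0,-1,0,0,0,0,0,0,-1])

```text
time_s: 8.22
ee_pos: [0.5612, 0.0269, 0.1655]
eef_rot: [0.001, 0.626, 0.779, 0.0]
wrist_force: [-8.4, -2.3, 22.8]
finger_gap: 0.0381
grasp_force: 82.5
```

Rigid stop reached (23 N). Next I turn about 80° while pressed.

Emit:
servo_tool(motion=[0,0,0,0,0,5,-1,0,0,0,0,0,5,-1,0,0,0,0,0,5,-1,0,0,0,0,0,5,-1,0,0,0,0,0,5,-1])

```text
time_s: 8.63
ee_pos: [0.5616, 0.0271, 0.1655]
eef_rot: [0.002, 0.782, 0.624, 0.001]
wrist_force: [-4.0, -1.0, 20.0]
finger_gap: 0.0385
grasp_force: 82.0
```

Emit:
servo_tool(motion=[0,0,0,0,0,5,-1,0,0,0,0,0,5,-1,0,0,0,0,0,5,-1,0,0,0,0,0,5,-1,0,0,0,0,0,5,-1])

```text
time_s: 9.05
ee_pos: [0.561, 0.0275, 0.1655]
eef_rot: [0.0, 0.898, 0.44, 0.001]
wrist_force: [-9.0, 1.9, 23.6]
finger_gap: 0.0379
grasp_force: 82.1
```

Emit:
servo_tool(motion=[0,0,0,0,0,7,-1,0,0,0,0,0,7,-1,0,0,0,0,0,7,-1,0,0,0,0,0,7,-1,0,0,0,0,0,7,-1])

```text
time_s: 9.47
ee_pos: [0.5608, 0.0281, 0.1655]
eef_rot: [-0.0, 0.989, 0.149, 0.001]
wrist_force: [-8.1, 5.0, 23.2]
finger_gap: 0.0382
grasp_force: 82.4
```

Emit:
servo_tool(motion=[0,0,-2,0,0,0,-1,0,0,-2,0,0,0,-1,0,0,-3,0,0,0,-1,0,0,-3,0,0,0,-1,0,0,-2,0,0,0,-1])

```text
time_s: 9.88
ee_pos: [0.5607, 0.0277, 0.1752]
eef_rot: [-0.001, 0.988, 0.151, 0.0]
wrist_force: [-1.3, 2.7, 3.4]
finger_gap: 0.0378
grasp_force: 80.6
```

Emit:
servo_tool(motion=[0,0,-2,0,0,0,-1,0,0,-2,0,0,0,-1,0,0,-2,0,0,0,-1,0,0,-2,0,0,0,-1,0,0,0,0,0,0,-1])

```text
time_s: 10.3
ee_pos: [0.5607, 0.027, 0.1828]
eef_rot: [0.0, 0.988, 0.151, -0.0]
wrist_force: [0.2, -0.6, -0.3]
finger_gap: 0.0376
grasp_force: 80.2
```

Emit:
servo_tool(motion=[0,0,-8,0,0,0,-1,0,0,-14,0,0,0,-1,0,0,-20,0,0,0,-1,0,0,-20,0,0,0,-1,0,0,-20,0,0,0,-1])

```text
time_s: 10.72
ee_pos: [0.5607, 0.027, 0.2662]
eef_rot: [0.0, 0.988, 0.151, 0.0]
wrist_force: [0.3, 0.4, -0.9]
finger_gap: 0.0379
grasp_force: 80.2
```

Emit:
servo_tool(motion=[-12,10,0,0,0,0,-1,-20,16,0,0,0,0,-1,-25,21,0,0,0,0,-1,-28,23,0,0,0,0,-1,-28,23,0,0,0,0,-1])

```text
time_s: 11.13
ee_pos: [0.4799, -0.0964, 0.2653]
eef_rot: [0.0, 0.988, 0.152, 0.0]
wrist_force: [-0.4, -0.8, -1.0]
finger_gap: 0.0381
grasp_force: 80.3
```

Emit:
servo_tool(motion=[-28,23,0,0,0,0,-1,-28,23,0,0,0,0,-1,-28,23,0,0,0,0,-1,-26,21,0,0,0,0,-1,-20,16,0,0,0,0,-1])

```text
time_s: 11.55
ee_pos: [0.387, -0.2374, 0.2655]
eef_rot: [0.001, 0.989, 0.151, 0.0]
wrist_force: [-0.4, 0.4, -1.5]
finger_gap: 0.0378
grasp_force: 80.3
```

Emit:
servo_tool(motion=[0,0,0,0,0,0,-1,0,0,0,0,0,0,-1,0,0,0,0,0,0,-1,0,0,0,0,0,0,-1,0,0,0,0,0,0,-1])

```text
time_s: 11.97
ee_pos: [0.3889, -0.2347, 0.2649]
eef_rot: [0.0, 0.988, 0.152, 0.0]
wrist_force: [-0.6, -0.5, -1.7]
finger_gap: 0.0383
grasp_force: 80.4
```

```bash
python3 - <<'E'
from m import *
s=snap('scene','s4');o=get_obs();p=o['ee_pos'];u=proj(s,p).astype(int);print(p,o['eef_rot'],u)
x,y=max(u[0]-50,0),max(u[1]-35,0);im=s['frame'][y:y+100,x:x+130]
cv2.imwrite('pics/z4.png',cv2.resize(im,None,fx=4,fy=4,interpolation=cv2.INTER_CUBIC)[:,:,::-1])
E
```

```text
[ 0.38889558 -0.23481054  0.26487644] [2.64665491e-05 9.88364064e-01 1.52106789e-01 3.72344521e-05] [247 106]
```

View pics/z4.png

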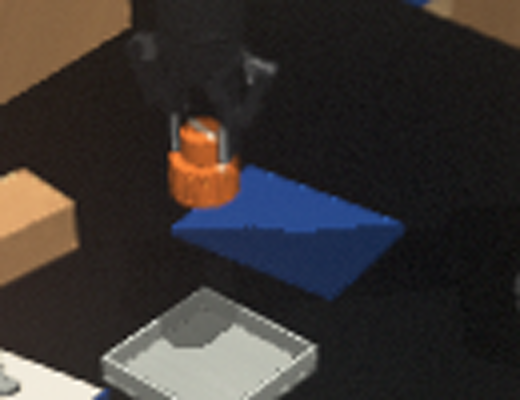

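The picture shows the cap held upright in the fingers at about (247,110), above and behind the tray as expected from this oblique view. I'll lower it.

Emit:
servo_tool(motion=[0,0,20,0,0,0,-1,0,0,30,0,0,0,-1,0,0,30,0,0,0,-1,0,0,30,0,0,0,-1,0,0,30,0,0,0,-1])

```text
time_s: 12.43
ee_pos: [0.3887, -0.2349, 0.1237]
eef_rot: [0.0, 0.988, 0.152, 0.0]
wrist_force: [1.0, -0.8, -1.0]
finger_gap: 0.0374
grasp_force: 80.4
```

Emit:
servo_tool(motion=[0,0,20,0,0,0,-1,0,0,15,0,0,0,-1,0,0,12,0,0,0,-1,0,0,9,0,0,0,-1,0,0,6,0,0,0,-1])

```text
time_s: 12.85
ee_pos: [0.3886, -0.2351, 0.062]
eef_rot: [-0.0, 0.988, 0.152, -0.0]
wrist_force: [-1.5, 0.3, -0.9]
finger_gap: 0.038
grasp_force: 80.4
```

Emit:
servo_tool(motion=[0,0,4,0,0,0,-1,0,0,3,0,0,0,-1,0,0,2,0,0,0,-1,0,0,1,0,0,0,-1,0,0,0,0,0,0,-1])

```text
time_s: 13.27
ee_pos: [0.3885, -0.2356, 0.0529]
eef_rot: [0.0, 0.988, 0.151, 0.0]
wrist_force: [-0.0, 0.1, -1.0]
finger_gap: 0.0379
grasp_force: 80.4
```

Emit:
servo_tool(motion=[0,0,1,0,0,0,-1,0,0,1,0,0,0,-1,0,0,1,0,0,0,-1,0,0,0.5,0,0,0,-1,0,0,0,0,0,0,-1])

```text
time_s: 13.68
ee_pos: [0.3885, -0.2355, 0.0496]
eef_rot: [0.0, 0.988, 0.151, 0.0]
wrist_force: [-0.8, 1.9, 4.1]
finger_gap: 0.0382
grasp_force: 81.0
```

Contact with the tray floor at the predicted height. I'll release and retreat.

Emit:
servo_tool(motion=[0,0,0,0,0,0,0.1,0,0,0,0,0,0,0.5,0,0,0,0,0,0,1,0,0,0,0,0,0,1,0,0,0,0,0,0,1], force=20)

```text
time_s: 14.1
ee_pos: [0.3885, -0.2355, 0.0493]
eef_rot: [0.0, 0.988, 0.151, 0.0]
wrist_force: [0.2, 0.2, 0.7]
finger_gap: 0.0856
grasp_force: 0.0
```

Emit:
servo_tool(motion=[0,0,-5,0,0,0,1,0,0,-10,0,0,0,1,0,0,-20,0,0,0,1,0,0,-30,0,0,0,1,0,0,-30,0,0,0,1])

```text
time_s: 14.52
ee_pos: [0.3881, -0.2351, 0.1455]
eef_rot: [-0.001, 0.988, 0.151, -0.0]
wrist_force: [1.1, -0.7, -0.1]
finger_gap: 0.0856
grasp_force: 0.0
```

Emit:
servo_tool(motion=[0,0,-40,0,0,0,1,0,0,-40,0,0,0,1,0,0,-30,0,0,0,1,0,0,0,0,0,0,1,0,0,0,0,0,0,1])

```text
time_s: 14.93
ee_pos: [0.3887, -0.2357, 0.2556]
eef_rot: [0.001, 0.988, 0.151, 0.001]
wrist_force: [-0.2, -0.1, -0.7]
finger_gap: 0.0855
grasp_force: 0.0
```

```bash
python3 - <<'E'
from h import *
s=snap('scene','s5');print(get_obs()['ee_pos'])
cv2.imwrite('pics/z5.png',cv2.resize(s['frame'][90:240,140:340],(800,600),interpolation=cv2.INTER_CUBIC)[:,:,::-1])
E
```

```text
[ 0.38825158 -0.23531041  0.25412993]
```

View pics/z5.png

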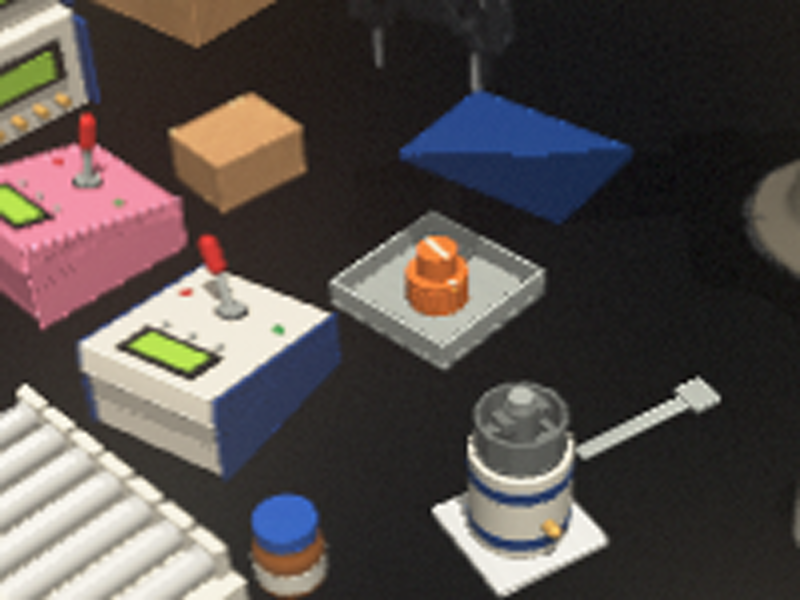

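The cap stands upright in the middle of the tray at about (249,158). The red toggle leans to the red dot at about (193,153), and the gripper is clear.

```bash
python3 -c "
from station import *
print(job_done())"
```

```text
the job is handed in; nothing more can be done
None
```

The pump is switched off, the orange cap stands upright in the middle of the steel tray, and the job was handed in after about 15 s of robot time; the hand-in gave no verdict.

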